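# Lay the tall carton down and shut the drawer

### The job

The drawer of the grey unit will not shut because a carton stands on end in it. While the drawer is still well open, lay the carton down flat inside the drawer; then push the drawer fully home, until its catch has snapped in and holds it. Leave the things standing around on the table and on the unit where they are.

Things in the scene. Friction and masses are not known exactly. Their poses are not given: they have to be found in the camera images.
- cabinet: grey steel drawer unit fixed on the table, 260 mm deep (x), 400 mm wide (y), 115 mm tall, with one wide drawer. Origin: centre of its underside. Its x axis points into the unit, away from the drawer's pull; z is up. The open face of its housing is the plane x = -130 mm; the opening under its top panel ends 103 mm above the table.
- drawer (a joint): how far the drawer stands open, in m: 0 is home against its stop, 0.17 fully out; it slides along the unit's x axis. Friction about 1.5 N. From 14 mm a sprung roller catch resists (about 10 to 13 N in all, pushed slowly); past 6 mm it pulls the drawer home and keeps it there.
- drawer_in (a point): middle of the drawer's inner floor, 20 mm above the table; moves with the drawer. The steel tray is 188 mm long (x) and 340 mm wide (y) inside; its side rims are 94 mm above the table. Its flat front panel is 392 mm wide and 12 mm thick, from 6 to 108 mm above the table; when home, the panel's outer face is at x = -142 mm in the unit's frame.
- drawer_pull (a point): centre of the outer face of the drawer's dark solid pull, a bar 110 mm wide (y), 22 mm tall, standing 18 mm out of the middle of the front panel, its centre 75 mm above the table. Moves with the drawer; when home it is at x = -160 mm in the unit's frame.
- carton: plain closed cardboard carton, 60 x 60 x 120 mm, about 0.2 kg, sturdy. It starts standing on end on the drawer's floor, its top 140 mm above the table: too tall to pass into the unit. Origin: centre of the 60 x 60 mm face on which it stands at the start; z along its 120 mm length (up at the start). Lying on a long side it is 60 mm high and fits.
- tape_roll: roll of yellow and black tape lying flat on top of the drawer unit, 100 mm across, 48 mm tall. Bystander. Origin: centre of its underside.
- tin: plain metal tin, 72 mm across, 60 mm tall, standing on top of the drawer unit. Bystander. Origin: centre of its underside.
- screwdriver: blue-handled screwdriver, 200 mm long, lying on the table to the right. Bystander. Origin: middle of its length, underside; x along it.
- flask: steel flask with black cap, 72 mm across, 220 mm tall, standing at the side of the table. Bystander. Origin: centre of its underside.
- vase: blue ceramic vase, 124 mm across, 190 mm tall, standing at the side of the table. Bystander. Origin: centre of its underside.
- lamp: small brass table lamp with an orange shade, 164 mm across, 270 mm tall, standing at the side of the table. Bystander. Origin: centre of its underside.
There are look-alikes about, which are no part of the job. Of the things shaped like the carton, the cardboard one is meant.

How it is judged (in metres and radians):
On the way, in this order (a step that is already met when the one before it is completed fails the run):
1. the carton lies flat and still in the drawer while the drawer is open by more than 60 mm (angle between carton's own z axis and vertical between 1.4 and 1.74 rad and linear speed of carton below 0.03 m/s and z of carton in the frame of cabinet between 0.04 and 0.075 m and y of carton in the frame of cabinet between -0.172 and 0.172 m and value of joint drawer above 0.06 m), for 0.2 s.
2. the drawer is home (value of joint drawer below 0.003 m), for 0.2 s.
At the end, for the whole second after the job is handed in: The drawer stays home within 3 mm of its stop, past its catch, and the carton lies flat (its long axis within about 10 degrees of level) and at rest on the drawer's floor inside the unit (value of joint drawer below 0.003 m and angle between carton's own z axis and vertical between 1.4 and 1.74 rad and linear speed of carton below 0.03 m/s and z of carton in the frame of cabinet between 0.04 and 0.075 m and y of carton in the frame of cabinet between -0.172 and 0.172 m); the robot touches nothing.
It fails at once if one of the things standing around (tape roll, tin, screwdriver, flask, vase, lamp) is moved by more than 30 mm (distance of any of tape_roll, tin, screwdriver, flask, vase, lamp from where it was at the start of the episode above 0.03 m).
It also fails if it takes over 45 s, if anything falls off the work surface, if the arm or the gripper's body presses on something with over 40 N, if the wrist force passes 120 N, or if a joint passes its speed limit or range.

### The arm

A 6-joint arm with a two-finger parallel gripper is mounted at the origin on the work surface. World frame = base frame: x ahead of the robot, y to its left, z up, the work surface at z = 0. Lengths are in m, angles in degrees, forces in N, time in s.
With the tool pointing down it reaches from about 0.35 to 0.875 m from the base axis. Payload 4.2 kg.
Tool frame: the origin (TCP) lies at the centre of the arm's flange, where the gripper is bolted on; the fingertips stand 173 mm ahead of it and the grasp point (between the pads) lies 155 mm ahead of it (r.tip_reach is the distance from the TCP to the fingertips, in m); x points along the fingers, y is the direction in which the jaws open and shut, and the axes are right-handed (so a half turn about x gives the same grasp; the last joint's range is limited). The gripper opens to 85 mm and grips with 20 to 120 N. Pads are 22 mm wide; open, the fingers measure 114 mm over their backs; the gripper's body (76 mm by 85 mm) begins 54 mm behind the grasp point. The pads swing forward as they close: fully open they stand 13 mm farther back than shut.
Start: joints at [90.791, 22.042, 0.453, 0, -68.411, -14.817], TCP at [0.151, 0.606, 0.405] pointing down, gripper open.
Joint ranges: [-179.83, 179.83], [-69.29, 118.12], [-61.27, 80.66], [-181.25, 117.63], [-171.15, -9.14], [-177.46, 177.46]. Speed limits (degrees/s): [159.86, 159.86, 180, 180, 180, 180].

### API

Orientations are given as a 3x3 rotation matrix whose columns are the frame's x, y, z axes.
In Python, from rig import r, eyes gives the robot as it stands. The module is installed in compiled form; this text tells all that it offers.
- The arm moves only by the shell command python3 -m inch 'ROWS' [FORCE]. ROWS is JSON, a list that holds one entry, the list of rows, each a list of 7 numbers: the shift along the world's x, y, z in m, then the turn, a rotation vector about the world's x, y, z in degrees, then the opening, from 0 (shut) to 1 (fully open). In form: [[[tx, ty, tz, ax, ay, az, gripper], ...]]. A call has 1 to 20 rows; each row is the pose to reach, as a shift and turn from the pose commanded when the call began; what a row does not reach only later rows make up. A row lasts 1/12 s, in which the tool goes at most 41.7 mm and 7.16 degrees, less where a joint would pass 70% of its speed; a pose out of reach is approached as far as the arm can. A call with a gripper value outside its range is refused whole. The fingers move at their own pace and stop on an object; FORCE is the grip in N (left out, the last holds). Time passes only in rows, so rows that repeat a pose let the fingers close. It gives the time, the measured TCP pose, the force and the opening at its end, in the units of the state.
- r.sense(): the state, without advancing time (a new reading comes with each control period).
- eyes.camera(name): name is "scene" or "top"; returns a dict with "color" (480x640x3 uint8, red, green, blue), "mtx" (3x3 intrinsics, pixels), "D" ([k1, k2, p1, p2, k3] as OpenCV has them; the pictures are not rectified), "R" (3x3) and "t" (3): a world point X has camera coordinates R X + t. Camera axes: x right, y down, z forward; pixel columns grow to the right and rows downward; lengths in m; the calibration is good to about 2 mm. A picture is of the moment at which its call begins. There is no depth.
- r.finish_job(): hands the job in, once; it reports no verdict.
The state is a dict: "t": time; "joint_pos": joint angles; "joint_velocities": joint speeds; "joint_efforts": joint torques, N m; "tool_pos": TCP position; "tool_rot": TCP orientation; "force": force on the tool from outside, world axes, zero at the start; "ft_torque": the same for the moment, N m; "gripper_width": opening from 0.0 (shut) to 1.0 (fully open).
Only numpy, scipy, OpenCV 4.12 (cv2) and the standard library are available. Lean on these libraries where they do the work, as an engineer would, in place of code of your own. Each camera call takes 0.05 s, during which the arm holds its last target. There are 200 camera calls.

## Working session

There is one attempt and no reset: what is moved stays moved. The work goes in short steps, Python scripts to look and compute and a shell command to move; the robot and the scene stay as the last step left them, time stands still between calls to the robot, and variables do not carry over. Pictures are saved under pics/ and viewed, about 8 in all and at most 12, crops included, and the job is handed in when it is done.

```bash
mkdir -p pics; python3 - <<'E'
from rig import r,eyes
import cv2
for n in("scene","top"):
    c=eyes.camera(n); cv2.imwrite(f"pics/{n}0.png",c["color"][:,:,::-1]); print(n,c["mtx"].tolist(),c["D"],c["R"].round(4).tolist(),c["t"])
s=r.sense();print(s["tool_pos"],s["tool_rot"],s["gripper_width"],r.tip_reach,s["t"])
E
```

```text
scene [[582.5812651226972, 0.0, 337.94248187163913], [0.0, 582.5812651226972, 231.7218668081905], [0.0, 0.0, 1.0]] [0.03966285 0.         0.         0.         0.        ] [[-0.6563, 0.7544, -0.0116], [0.5537, 0.4712, -0.6866], [-0.5125, -0.457, -0.7269]] [ 0.37004752 -0.21345724  1.85875203]
top [[446.1237032975658, 0.0, 318.39502069912675], [0.0, 446.1237032975658, 241.98735873808147], [0.0, 0.0, 1.0]] [0.00862612 0.         0.         0.         0.        ] [[-0.0255, -0.9996, 0.0122], [-0.9971, 0.0246, -0.0718], [0.0714, -0.014, -0.9973]] [-0.01254754  0.54373931  1.20637719]
[0.15137706 0.60621403 0.40369493] [[-3.90397178e-04 -2.42469788e-01 -9.70158878e-01]
 [-1.98423620e-03 -9.70156855e-01  2.42470081e-01]
 [-9.99997955e-01  2.01968400e-03 -1.02370833e-04]] 1.0025288957446437 0.1734 0.1
```

View pics/scene0.png

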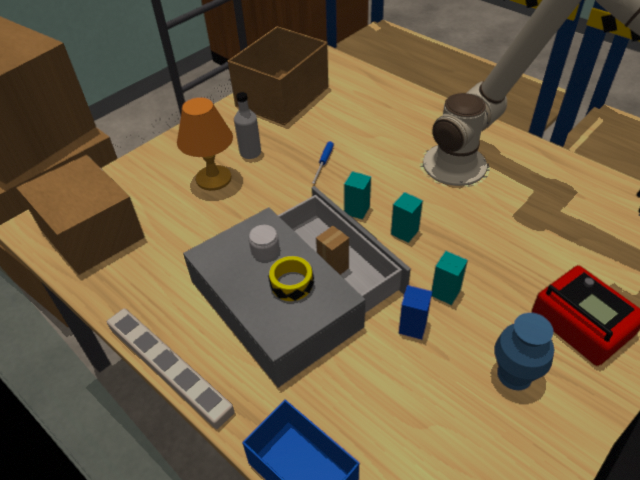

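View pics/top0.png

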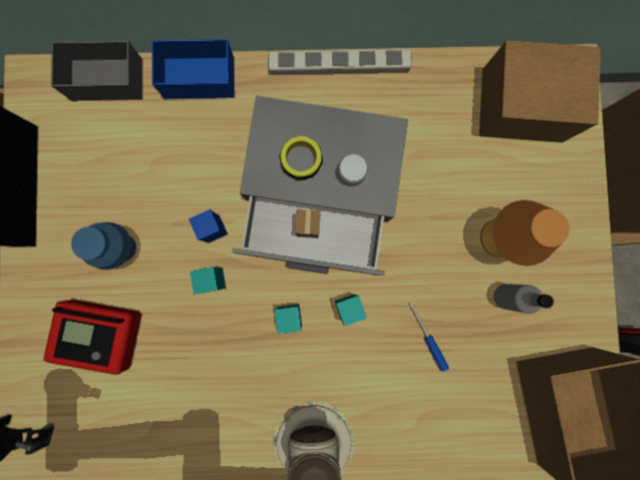

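The scene view shows the carton upright in the open drawer at about (333,248), and the tape and tin on the unit. In the top view the carton is at (308,222). The unit's top corners are at (256,97), (407,119), (394,217) and (242,196), the pull is at (307,267), and two teal boxes stand in front at (288,320) and (350,310).

```bash
cat > h.py <<'E'
import numpy as np,cv2
from rig import r,eyes
def ray(c,uv,z):
    p=cv2.undistortPoints(np.float64(uv).reshape(-1,1,2),c["mtx"],c["D"]).reshape(-1,2)
    d=np.c_[p,np.ones(len(p))]@c["R"]; o=-c["R"].T@c["t"]
    return o+d*((z-o[2])/d[:,2])[:,None]
def proj(c,X): return cv2.projectPoints(np.float64(X).reshape(-1,1,3),cv2.Rodrigues(c["R"])[0],c["t"],c["mtx"],c["D"])[0].reshape(-1,2)
E
python3 - <<'E'
from h import *
c=eyes.camera("top"); im=c["color"]
p=lambda n,x:print(n,x.round(4).tolist())
q=ray(c,[(256,97),(407,119),(394,217),(242,196)],.115)
p("cab",q)
x=(q[0]-q[3]+q[1]-q[2]);print("yaw",np.degrees(np.arctan2(x[1],x[0])),np.linalg.norm(q[0]-q[1]),np.linalg.norm(q[0]-q[3]),"centre",q.mean(0))
p("panel outer",ray(c,[(234,253),(383,274)],.108))
p("pull",ray(c,[(307,270)],.086))
hsv=cv2.cvtColor(im,cv2.COLOR_RGB2HSV)
print(hsv[215:230:7,300:318:5].tolist())
m=cv2.inRange(hsv,(8,70,40),(25,255,255)); mm=m*0; mm[203:250,270:345]=m[203:250,270:345]
cs=cv2.findContours(mm,0,2)[0];k=max(cs,key=cv2.contourArea);print(cv2.boundingRect(k),cv2.minAreaRect(k))
z=cv2.resize(im[90:340,200:420],None,fx=3.2,fy=2.4*4/3*.75,interpolation=2)
z=cv2.resize(im[180:340,210:410],None,fx=3.7,fy=3.7,interpolation=2);cv2.imwrite("pics/z.png",z[:,:,::-1])
E
```

```text
cab [[0.9163, 0.127, 0.115], [0.8499, -0.2623, 0.115], [0.5955, -0.2191, 0.115], [0.6586, 0.1667, 0.115]]
yaw -9.195198898070107 0.394889057004468 0.26078905231708066 centre [ 0.75507285 -0.04694457  0.115     ]
panel outer [[0.5142, 0.19, 0.108], [0.4514, -0.1869, 0.108]]
pull [[0.4666, 0.0061, 0.086]]
[[[16, 130, 129], [19, 113, 138], [20, 98, 148], [16, 131, 128]], [[16, 127, 129], [20, 104, 147], [18, 110, 141], [18, 132, 126]], [[17, 132, 124], [21, 90, 159], [18, 117, 133], [17, 130, 122]]]
(295, 210, 25, 27) ((307.0, 223.0), (26.0, 24.0), 90.0)
```

View pics/z.png

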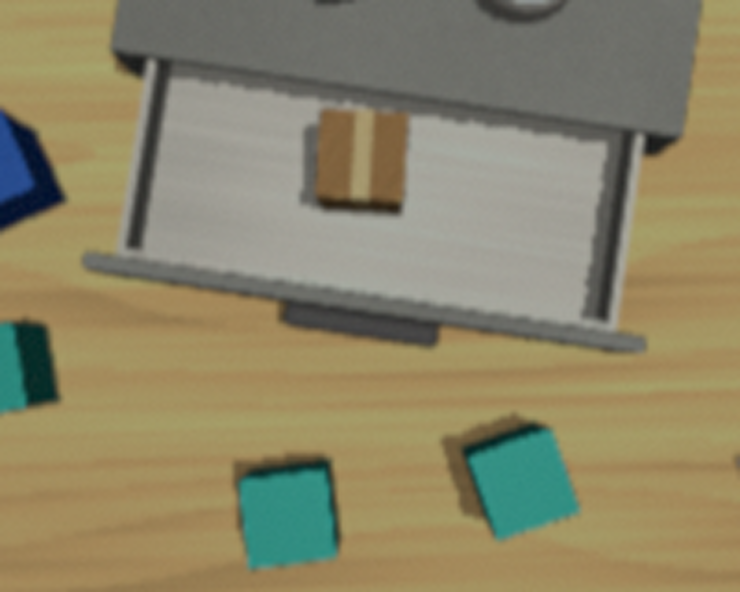

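```bash
python3 - <<'E'
from h import *
c=eyes.camera("top")
P=np.array([(320,110),(407,115),(404,206),(316,200)])/3.7+[210,180]
q=ray(c,P,.14);print(q.round(4).tolist(),q.mean(0))
e=(q[0]-q[3]+q[1]-q[2]);print("carton yaw",np.degrees(np.arctan2(e[1],e[0])),np.linalg.norm(q[0]-q[3]),np.linalg.norm(q[0]-q[1]))
a=np.radians(-9.2);X=np.array([np.cos(a),np.sin(a)]);Y=np.array([-X[1],X[0]]);C=np.array([.755,-.047])
f=lambda w:((w[...,:2]-C)@X,(w[...,:2]-C)@Y)
print("carton in cab",f(q.mean(0)))
print("panel mid",f(ray(c,[(234,253),(383,274)],.108)))
inn=ray(c,np.array([(152,60),(640,135),(612,325),(130,247)])/3.7+[210,180],.094);print("tray rims",f(inn))
for n,uv,z in(("teal",[(288,320),(350,310)],.12),("tape",[(301,157)],.163),("tin",[(352,169)],.175)):
    w=ray(c,uv,z);print(n,w.round(3).tolist(),f(w))
s=c=eyes.camera("scene")
print(proj(s,np.r_[q[:,:2].mean(0),.14]), "centre of top in scene predicted")
R=r.sense()["tool_rot"];print("jaw yaw",np.degrees(np.arctan2(R[1,1],R[0,1])))
E
```

```text
[[0.6164, 0.028, 0.14], [0.6117, -0.0304, 0.14], [0.5503, -0.0268, 0.14], [0.5557, 0.032, 0.14]] [0.58352902 0.00067227 0.14      ]
carton yaw -3.5665830858614473 0.060825263792954026 0.058619350550960236
carton in cab (np.float64(-0.17688711848191793), np.float64(0.01964403878768517))
panel mid (array([-0.27560528, -0.27734561]), array([ 0.19540356, -0.18667027]))
tray rims (array([-0.12347311, -0.12930181, -0.26398953, -0.25552157]), array([ 0.17596938, -0.17026522, -0.16748479,  0.17201446]))
teal [[0.343, 0.056, 0.12], [0.364, -0.099, 0.12]] (array([-0.42277877, -0.37767398]), array([ 0.03568328, -0.11415916]))
tape [[0.743, 0.013, 0.163]] (array([-0.02111309]), array([0.05760892]))
tin [[0.708, -0.11, 0.175]] (array([-0.03649691]), array([-0.06986318]))
[[332.33403462 237.2493857 ]] centre of top in scene predicted
jaw yaw -104.02794074949094
```

```bash
python3 -m inch '[[[0.432,-0.605,0,0,0,-80,1],[0.432,-0.605,0,0,0,-80,1],[0.432,-0.605,0,0,0,-80,1],[0.432,-0.605,0,0,0,-80,1],[0.432,-0.605,0,0,0,-80,1],[0.432,-0.605,0,0,0,-80,1],[0.432,-0.605,0,0,0,-80,1],[0.432,-0.605,0,0,0,-80,1],[0.432,-0.605,0,0,0,-80,1],[0.432,-0.605,0,0,0,-80,1],[0.432,-0.605,0,0,0,-80,1],[0.432,-0.605,0,0,0,-80,1],[0.432,-0.605,0,0,0,-80,1],[0.432,-0.605,0,0,0,-80,1],[0.432,-0.605,0,0,0,-80,1],[0.432,-0.605,0,0,0,-80,1],[0.432,-0.605,0,0,0,-80,1],[0.432,-0.605,0,0,0,-80,1],[0.432,-0.605,0,0,0,-80,1],[0.432,-0.605,0,0,0,-80,1]]]' 80
python3 -c "
from rig import r;s=r.sense();print(s['tool_pos'],s['tool_rot'].round(3),s['joint_pos'])"
```

```text
t: 1.92
tool_pos: [0.5841, -0.0004, 0.4038]
tool_rot: [[-0.001, -0.997, 0.074], [-0.0, 0.074, 0.997], [-1.0, 0.001, -0.0]]
force: [0.6, 0.2, 0.1]
gripper_width: 1.002
[ 5.84127866e-01 -3.73359218e-04  4.03789082e-01] [[-0.001 -0.997  0.074]
 [-0.     0.074  0.997]
 [-1.     0.001 -0.   ]] [ 1.58374763e+01  1.81247159e+01 -5.54646540e+00 -1.34443246e-02
 -6.64104431e+01 -2.00683751e+01]
```

```bash
python3 -m inch '[[[0,0.001,-0.04,0,0,0,0.88],[0,0.001,-0.08,0,0,0,0.88],[0,0.001,-0.1,0,0,0,0.88],[0,0.001,-0.11,0,0,0,0.88],[0,0.001,-0.118,0,0,0,0.88],[0,0.001,-0.118,0,0,0,0.88],[0,0.001,-0.118,0,0,0,0.88]]]' 80
python3 - <<'E'
from h import *
o=[eyes.camera(n)["color"] for n in("top","scene")]
z=np.hstack([cv2.resize(o[0][170:290,230:390],(400,300)),cv2.resize(o[1][180:300,260:420],(400,300))]);cv2.imwrite("pics/g1.png",z[:,:,::-1])
E
```

```text
t: 2.5
tool_pos: [0.5839, 0.0029, 0.288]
tool_rot: [[0.002, -0.998, 0.069], [0.0, 0.069, 0.998], [-1.0, -0.002, 0.0]]
force: [-0.0, -0.2, 0.1]
gripper_width: 0.879
```

View pics/g1.png

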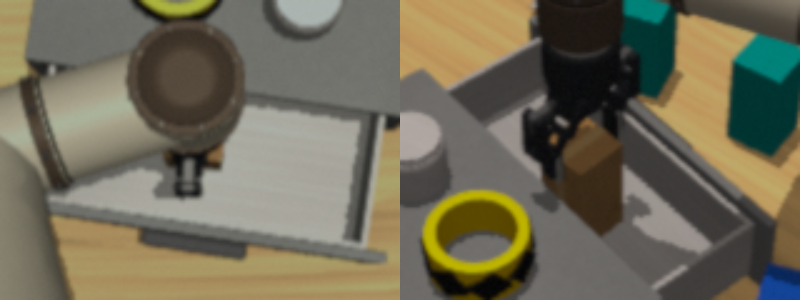

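The jaws straddle the carton's top cleanly: the picture shows one finger in front, and the rear finger above the unit. I'll close them and lift.

```bash
python3 -m inch '[[[0,0,0,0,0,0,0.5],[0,0,0,0,0,0,0.5],[0,0,0,0,0,0,0.5],[0,0,0,0,0,0,0.5],[0,0,0,0,0,0,0.5],[0,0,0.02,0,0,0,0.5],[0,0,0.05,0,0,0,0.5],[-0.01,0,0.08,0,0,0,0.5],[-0.02,0,0.11,0,0,0,0.5],[-0.02,0,0.14,0,0,0,0.5],[-0.02,0,0.14,0,0,0,0.5]]]' 80
python3 -c "
from rig import r;s=r.sense();print(s['joint_pos'])"
```

```text
t: 3.52
tool_pos: [0.5638, 0.0022, 0.4339]
tool_rot: [[0.013, -0.998, 0.069], [0.001, 0.069, 0.998], [-1.0, -0.013, 0.002]]
force: [0.9, 0.5, -0.6]
gripper_width: 0.687
[ 16.71583714  14.7939261   -5.88416574   0.14783082 -68.58139534
 -20.73800108]
```

```bash
python3 -m inch '[[[-0.005,-0.03,-0.005,13.6,-2.2,0,0.5],[-0.01,-0.06,-0.02,27.2,-4.4,0,0.5],[-0.015,-0.1,-0.04,40.7,-6.6,0,0.5],[-0.02,-0.125,-0.066,54.3,-8.8,0,0.5],[-0.02,-0.125,-0.066,54.3,-8.8,0,0.5],[-0.02,-0.125,-0.066,54.3,-8.8,0,0.5],[-0.02,-0.125,-0.066,54.3,-8.8,0,0.5],[-0.02,-0.125,-0.066,54.3,-8.8,0,0.5],[-0.02,-0.125,-0.066,54.3,-8.8,0,0.5],[-0.02,-0.125,-0.066,54.3,-8.8,0,0.5],[-0.02,-0.125,-0.066,54.3,-8.8,0,0.5],[-0.02,-0.125,-0.066,54.3,-8.8,0,0.5]]]'
python3 - <<'E'
from h import *
s=r.sense();print(s['joint_pos'])
x=s['tool_rot'][:,0];print("tilt",np.degrees(np.arccos(-x[2])),"grasp",s['tool_pos']+.155*x, s['tool_rot'].round(3).tolist())
o=[eyes.camera(n)["color"] for n in("top","scene")]
z=np.hstack([cv2.resize(o[0][120:360,180:500],(400,300)),cv2.resize(o[1][120:360,200:520],(400,300))]);cv2.imwrite("pics/g2.png",z[:,:,::-1])
E
```

```text
t: 4.52
tool_pos: [0.5433, -0.1221, 0.3607]
tool_rot: [[0.13, -0.992, 0.002], [0.808, 0.107, 0.58], [-0.575, -0.074, 0.815]]
force: [0.1, 0.5, -0.1]
gripper_width: 0.685
[-13.70833866  21.1959848    3.20270365 -55.19134053 -83.35881102
  22.53019036]
tilt 54.900241020777365 grasp [0.56347764 0.00312045 0.27160076] [[0.13, -0.992, 0.002], [0.808, 0.107, 0.58], [-0.575, -0.074, 0.815]]
```

View pics/g2.png

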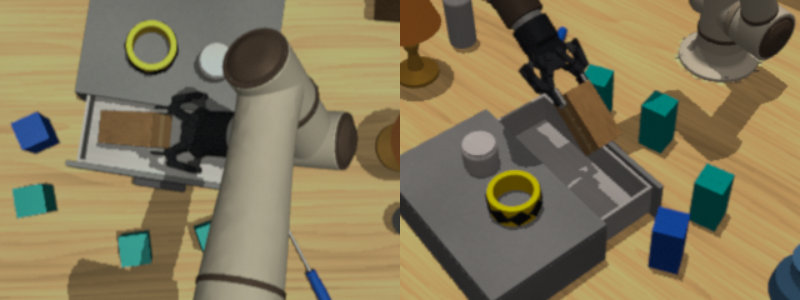

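The picture shows the carton held firmly and tilted about 55°, over the drawer. The bystanders are clear, so I'll lower it.

```bash
python3 -m inch '[[[0,0,-0.035,0,0,0,0.5],[0,0,-0.07,0,0,0,0.5],[0,0,-0.1,0,0,0,0.5],[0,0,-0.125,0,0,0,0.5],[0,0,-0.14,0,0,0,0.5],[0,0,-0.148,0,0,0,0.5],[0,0,-0.152,0,0,0,0.5],[0,0,-0.154,0,0,0,0.5],[0,0,-0.154,0,0,0,0.5]]]'
python3 - <<'E'
from h import *
s=r.sense();x=s['tool_rot'][:,0];print(np.degrees(np.arccos(-x[2])),s['tool_pos']+.155*x)
o=[eyes.camera(n)["color"] for n in("top","scene")]
z=np.hstack([cv2.resize(o[0][140:300,220:433],(400,300)),cv2.resize(o[1][160:300,260:447],(400,300))]);cv2.imwrite("pics/g3.png",z[:,:,::-1])
E
```

```text
t: 5.37
tool_pos: [0.5438, -0.1225, 0.2074]
tool_rot: [[0.132, -0.991, 0.001], [0.808, 0.108, 0.579], [-0.574, -0.076, 0.816]]
force: [0.4, 0.1, -1.5]
gripper_width: 0.685
54.98843237359866 [0.56423336 0.00275696 0.11849501]
```

View pics/g3.png

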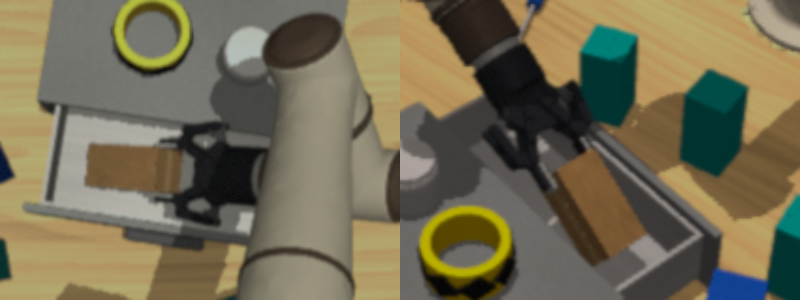

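Nothing is touching yet, and the carton sits well between the drawer walls. I'll go 5 mm lower, then release.

```bash
python3 -m inch '[[[0,0,-0.003,0,0,0,0.5],[0,0,-0.006,0,0,0,0.5],[0,0,-0.006,0,0,0,0.5],[0,0,-0.006,0,0,0,0.86],[0,0,-0.006,0,0,0,0.86],[0,0,-0.006,0,0,0,0.86],[0,0,-0.006,0,0,0,0.86],[0,0,-0.006,0,0,0,0.86],[0,0,-0.006,0,0,0,0.86],[0,0,-0.006,0,0,0,0.86]]]'
python3 - <<'E'
from h import *
o=[eyes.camera(n)["color"] for n in("top","scene")]
z=np.hstack([cv2.resize(o[0][140:300,220:433],(400,300)),cv2.resize(o[1][160:300,260:447],(400,300))]);cv2.imwrite("pics/g4.png",z[:,:,::-1])
E
```

```text
t: 6.3
tool_pos: [0.5434, -0.1226, 0.2007]
tool_rot: [[0.131, -0.991, 0.002], [0.809, 0.108, 0.578], [-0.573, -0.074, 0.816]]
force: [-0.2, -0.7, -0.0]
gripper_width: 0.862
```

View pics/g4.png

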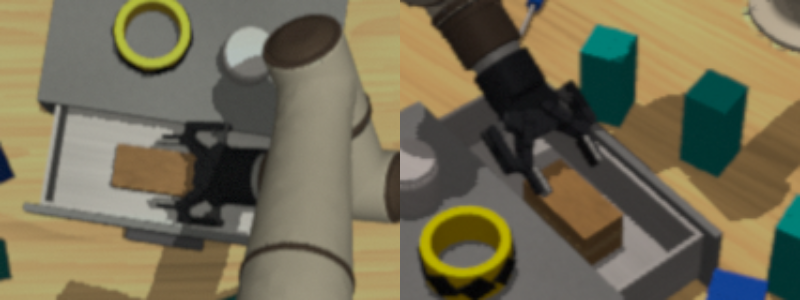

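The carton has dropped flat onto the drawer floor, away from the walls. I'll close the fingers a bit, retreat straight up, straighten the tool, then move in front of the pull.

```bash
python3 -m inch '[[[0,0,0.02,0,0,0,0.86],[0,0,0.06,0,0,0,0.86],[0,0,0.1,0,0,0,0.86],[0,0,0.14,0,0,0,0.86],[0,0,0.18,0,0,0,0.86],[0,0,0.2,0,0,0,0.86],[0,0.02,0.2,-13.6,2.2,0,0.3],[0,0.05,0.2,-27.2,4.4,0,0],[0,0.08,0.2,-40.7,6.6,0,0],[0,0.12,0.2,-54.3,8.8,0,0],[0,0.12,0.2,-54.3,8.8,0,0],[0,0.12,0.2,-54.3,8.8,0,0],[0,0.12,0.2,-54.3,8.8,0,0],[0,0.12,0.2,-54.3,8.8,0,0],[0,0.12,0.2,-54.3,8.8,0,0],[0,0.12,0.2,-54.3,8.8,0,0]]]'
python3 - <<'E'
from h import *
s=r.sense();R=s['tool_rot'];print(s['joint_pos'],"jaw",np.degrees(np.arctan2(R[1,1],R[0,1])))
a=np.radians(-9.2);Y=np.array([-np.sin(a),np.cos(a),0])
from scipy.spatial.transform import Rotation as Q
for k in(1,-1):
    x=np.array([0,0,-1.]);T=np.c_[x,k*Y,np.cross(x,k*Y)];print(Q.from_matrix(T@R.T).as_rotvec(degrees=True))
print("shift to start",np.array([.429,.006])-s['tool_pos'][:2])
E
```

```text
t: 7.73
tool_pos: [0.5431, -0.0021, 0.4002]
tool_rot: [[-0.001, -0.998, 0.069], [0.002, 0.069, 0.998], [-1.0, 0.001, 0.002]]
force: [0.8, -0.1, -0.5]
gripper_width: 0.001
[ 16.85569612  14.2866349  -11.44329802  -0.15119284 -64.28715853
 -20.76279242] jaw 176.02735475740712
[-1.41493369e-01  6.19311893e-02 -9.52272365e+01]
[-6.04061735e-02 -1.38009186e-01  8.47726696e+01]
shift to start [-0.11410672  0.0081143 ]
```

```bash
python3 -m inch '[[[-0.03,0,0,0,0,85,0],[-0.06,0,0,0,0,85,0],[-0.09,0.005,0,0,0,85,0],[-0.116,0.008,0,0,0,85,0],[-0.116,0.008,0,0,0,85,0],[-0.116,0.008,0,0,0,85,0],[-0.116,0.008,0,0,0,85,0],[-0.116,0.008,0,0,0,85,0],[-0.116,0.008,0,0,0,85,0],[-0.116,0.008,0,0,0,85,0],[-0.116,0.008,0,0,0,85,0],[-0.116,0.008,0,0,0,85,0],[-0.116,0.008,0,0,0,85,0],[-0.116,0.008,-0.04,0,0,85,0],[-0.116,0.008,-0.08,0,0,85,0],[-0.116,0.008,-0.12,0,0,85,0],[-0.116,0.008,-0.15,0,0,85,0],[-0.116,0.008,-0.162,0,0,85,0],[-0.116,0.008,-0.162,0,0,85,0]]]'
python3 - <<'E'
from h import *
o=[eyes.camera(n)["color"] for n in("top","scene")]
z=np.hstack([cv2.resize(o[0][140:350,200:480],(400,300)),cv2.resize(o[1][140:350,230:510],(400,300))]);cv2.imwrite("pics/g5.png",z[:,:,::-1])
E
```

```text
t: 9.32
tool_pos: [0.4266, 0.0046, 0.2361]
tool_rot: [[-0.006, -0.162, -0.987], [-0.001, -0.987, 0.162], [-1.0, 0.002, 0.006]]
force: [0.1, 0.9, -0.4]
gripper_width: -0.001
```

View pics/g5.png

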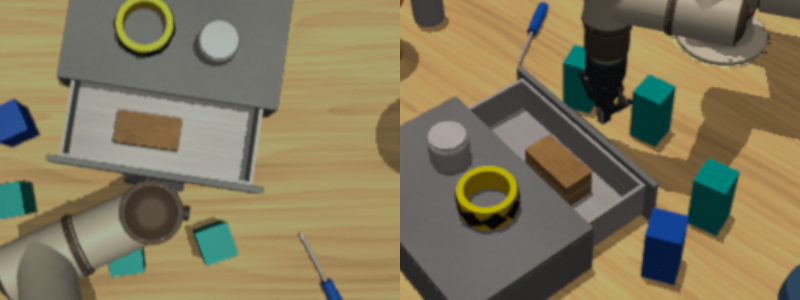

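The carton lies flat and the closed fingers are in front of the pull. I'll push along the unit's axis.

```bash
python3 -m inch '[[[0.005,-0.001,0,0,0,0,0],[0.01,-0.002,0,0,0,0,0],[0.015,-0.002,0,0,0,0,0],[0.02,-0.003,0,0,0,0,0],[0.025,-0.004,0,0,0,0,0],[0.031,-0.005,0,0,0,0,0],[0.038,-0.006,0,0,0,0,0],[0.046,-0.007,0,0,0,0,0],[0.054,-0.009,0,0,0,0,0],[0.062,-0.01,0,0,0,0,0],[0.07,-0.011,0,0,0,0,0],[0.078,-0.013,0,0,0,0,0],[0.086,-0.014,0,0,0,0,0],[0.094,-0.015,0,0,0,0,0],[0.102,-0.017,0,0,0,0,0],[0.11,-0.018,0,0,0,0,0],[0.117,-0.019,0,0,0,0,0],[0.123,-0.02,0,0,0,0,0],[0.128,-0.021,0,0,0,0,0],[0.132,-0.021,0,0,0,0,0]]]'
```

```text
t: 11.08
tool_pos: [0.5602, -0.0158, 0.2387]
tool_rot: [[0.001, -0.157, -0.988], [0.0, -0.988, 0.157], [-1.0, -0.0, -0.001]]
force: [-2.0, -1.4, 1.4]
gripper_width: -0.001
```

```bash
python3 -m inch '[[[0.003,0,0,0,0,0,0],[0.006,-0.001,0,0,0,0,0],[0.008,-0.001,0,0,0,0,0],[0.01,-0.002,0,0,0,0,0],[0.012,-0.002,0,0,0,0,0],[0.012,-0.002,0,0,0,0,0]]]'
```

```text
t: 11.58
tool_pos: [0.572, -0.0176, 0.2389]
tool_rot: [[0.001, -0.157, -0.988], [0.0, -0.988, 0.157], [-1.0, -0.0, -0.001]]
force: [-0.3, -0.0, -0.8]
gripper_width: 0.001
```

```bash
python3 -m inch '[[[0.002,0,0,0,0,0,0],[0.004,-0.001,0,0,0,0,0],[0.006,-0.001,0,0,0,0,0],[0.008,-0.001,0,0,0,0,0],[0.009,-0.002,0,0,0,0,0],[0.009,-0.002,0,0,0,0,0]]]'
```

```text
t: 12.08
tool_pos: [0.5796, -0.0193, 0.2386]
tool_rot: [[-0.003, -0.157, -0.988], [0.0, -0.988, 0.157], [-1.0, 0.0, 0.003]]
force: [-4.7, 2.9, 2.1]
gripper_width: -0.003
```

```bash
python3 -m inch '[[[0.001,0,0,0,0,0,0],[0.002,0,0,0,0,0,0],[0.003,0,0,0,0,0,0],[0.003,0,0,0,0,0,0]]]'
```

```text
t: 12.42
tool_pos: [0.584, -0.0197, 0.2388]
tool_rot: [[0.002, -0.157, -0.988], [-0.0, -0.988, 0.157], [-1.0, -0.0, -0.002]]
force: [-0.2, -0.2, -0.8]
gripper_width: -0.004
```

```bash
python3 -m inch '[[[0.001,0,0,0,0,0,0],[0.002,0,0,0,0,0,0],[0.003,0,0,0,0,0,0],[0.004,-0.001,0,0,0,0,0],[0.004,-0.001,0,0,0,0,0]]]'
python3 - <<'E'
from h import *
o=[eyes.camera(n)["color"] for n in("top","scene")]
z=np.hstack([cv2.resize(o[0][140:300,200:413],(400,300)),cv2.resize(o[1][160:300,260:447],(400,300))]);cv2.imwrite("pics/g6.png",z[:,:,::-1])
E
```

```text
t: 12.83
tool_pos: [0.5878, -0.0207, 0.2388]
tool_rot: [[0.001, -0.157, -0.988], [0.0, -0.988, 0.157], [-1.0, -0.0, -0.001]]
force: [0.4, -0.3, 0.5]
gripper_width: 0.005
```

View pics/g6.png

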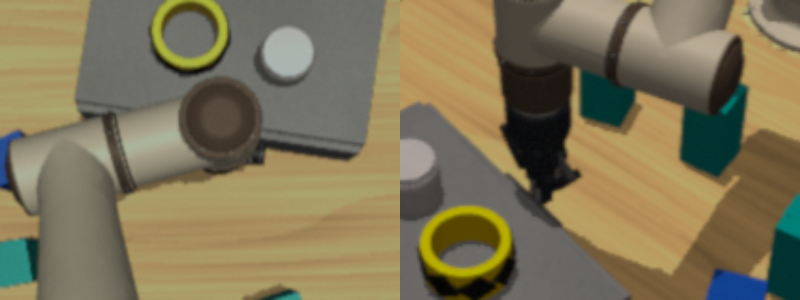

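The drawer looks shut in both views. To confirm the stop, I'll push until the contact is firm.

```bash
python3 -m inch '[[[0.001,0,0,0,0,0,0],[0.002,0,0,0,0,0,0],[0.003,0,0,0,0,0,0],[0.003,0,0,0,0,0,0]]]'
```

```text
t: 13.27
tool_pos: [0.5891, -0.0207, 0.2386]
tool_rot: [[-0.005, -0.157, -0.988], [-0.0, -0.988, 0.157], [-1.0, 0.001, 0.005]]
force: [-5.8, 1.1, 5.2]
gripper_width: 0.001
```

```bash
python3 -m inch '[[[0.002,0,0,0,0,0,0],[0.004,0,0,0,0,0,0],[0.004,0,0,0,0,0,0]]]'
```

```text
t: 13.52
tool_pos: [0.5906, -0.0208, 0.2382]
tool_rot: [[-0.014, -0.158, -0.987], [-0.001, -0.987, 0.158], [-1.0, 0.003, 0.014]]
force: [-14.7, 3.4, 11.8]
gripper_width: 0.0
```

```bash
python3 -m inch '[[[0.002,0,0,0,0,0,0],[0.004,0,0,0,0,0,0],[0.004,0,0,0,0,0,0]]]'
```

```text
t: 13.77
tool_pos: [0.592, -0.0208, 0.2381]
tool_rot: [[-0.023, -0.159, -0.987], [-0.002, -0.987, 0.159], [-1.0, 0.005, 0.023]]
force: [-23.3, 5.4, 19.2]
gripper_width: -0.0
```

The fingertip stays at x = 0.588 while the force rises from 6 to 23 N, so the drawer is against its stop. I'll back off, rise and check.

```bash
python3 -m inch '[[[-0.01,0.001,0,0,0,0,0],[-0.02,0.003,0,0,0,0,0],[-0.04,0.006,0,0,0,0,0],[-0.06,0.01,0,0,0,0,0],[-0.06,0.01,0.03,0,0,0,0],[-0.06,0.01,0.07,0,0,0,0],[-0.08,0.05,0.11,0,0,0,0],[-0.1,0.09,0.14,0,0,0,0],[-0.12,0.13,0.16,0,0,0,0],[-0.12,0.17,0.16,0,0,0,0],[-0.12,0.21,0.16,0,0,0,0],[-0.12,0.24,0.16,0,0,0,0],[-0.12,0.24,0.16,0,0,0,0]]]'
python3 - <<'E'
from h import *
c=eyes.camera("top");o=[c["color"],eyes.camera("scene")["color"]]
z=np.hstack([cv2.resize(o[0][80:320,200:520],(400,300)),cv2.resize(o[1][120:360,170:490],(400,300))]);cv2.imwrite("pics/g7.png",z[:,:,::-1])
a=np.radians(-9.2)
for d in(0,.006,.014):
    x=-.142-d;print(d,[proj(c,[.755+np.cos(a)*x-np.sin(a)*y,-.047+np.sin(a)*x+np.cos(a)*y,.108]).round(1).tolist() for y in(.19,-.19)])
z=cv2.resize(o[0][180:240,220:420],None,fx=4,fy=4,interpolation=2);cv2.imwrite("pics/g8.png",z[:,:,::-1])
E
```

```text
t: 14.85
tool_pos: [0.4781, 0.2233, 0.4]
tool_rot: [[0.004, -0.153, -0.988], [0.003, -0.988, 0.153], [-1.0, -0.004, -0.003]]
force: [0.6, -1.1, -1.3]
gripper_width: -0.001
0 [[[243.8, 201.6]], [[390.8, 221.7]]]
0.006 [[[243.5, 203.9]], [[390.6, 224.0]]]
0.014 [[[243.0, 207.0]], [[390.2, 227.1]]]
```

View pics/g7.png

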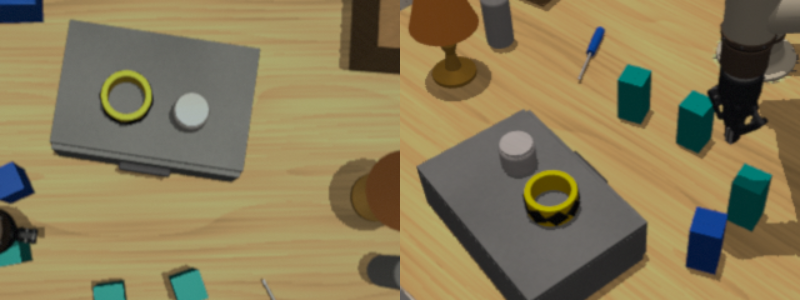

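View pics/g8.png

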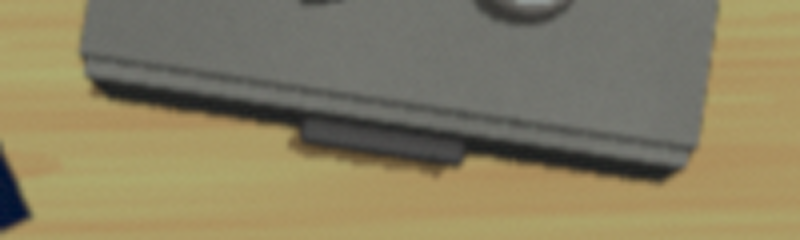

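The drawer panel sits flush. Its top front edge is at about (242,200) and (392,222), which matches the prediction for fully home (243.8,201.6 and 390.8,221.7). The tape and tin haven't moved and the robot touches nothing.

```bash
python3 -c "
from rig import r;print(r.finish_job())"
```

```text
the job is handed in; nothing more can be done
None
```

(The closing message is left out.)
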